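Sweep used caps into the waste tray

TASK

Clear the bench of used caps: with the fingertips, gently sweep the three blue caps along the bench top, through the open side of the yellow tray, until each lies completely inside it. Only push them, flat on the bench: do not pinch, lift, tip or press hard on them. Leave the white cap, the two vials and everything else where they are.

Things in the scene. Friction and masses are not known exactly. Their poses are not given: they have to be found in the camera images.
- cap_a: used blue screw cap, a solid disc 34 mm across and 15 mm tall, about 10 to 20 g, lying flat and loose on the bench. Origin: centre of its underside, z up along its axis. A small push slides it; it does not roll.
- cap_b: used blue screw cap, a solid disc 34 mm across and 15 mm tall, about 10 to 20 g, lying flat and loose on the bench. Origin: centre of its underside, z up along its axis. A small push slides it; it does not roll.
- cap_c: used blue screw cap, a solid disc 34 mm across and 15 mm tall, about 10 to 20 g, lying flat and loose on the bench. Origin: centre of its underside, z up along its axis. A small push slides it; it does not roll.
- waste_tray: yellow tray fixed to the bench, 130 mm along x, 150 mm along y; walls 25 mm high, 5 mm thick at both sides (y -75, +75) and the back (x +65). Its side at x = -65 is open (140 mm wide), no step: the floor is level with the bench. Inside: x -65 to +60, y -70 to +70. Origin: centre of the outline, on the bench. Used caps belong here.
- clean_tray: green tray fixed to the bench, 130 mm along x, 150 mm along y; walls 25 mm high, 5 mm thick at both sides (y -75, +75) and the back (x +65). Its side at x = -65 is open (140 mm wide), no step: the floor is level with the bench. Inside: x -65 to +60, y -70 to +70. Origin: centre of the outline, on the bench. Stands beside the yellow one; leave it.
- clean_cap: clean white screw cap, same size as the blue ones, loose in the green tray; leave it. Origin: centre of its underside.
- amber_vial: amber glass vial with a black cap, standing upright beside the caps, 28 mm across, 55 mm tall, 50 g, loose; leave it. Origin: centre of its underside.
- green_vial: pale green glass vial with a white cap, standing upright beside the caps, 28 mm across, 55 mm tall, 50 g, loose; leave it. Origin: centre of its underside.
- pipette: white hand pipette lying loose on the bench beyond the work, 250 mm long along its x (from -117 to +130), up to 44 mm wide and 24 mm high; leave it. Origin: on the bench under its middle.
- tube_rack: fixed white rack with closed tubes, 80 mm along its x, 225 mm along its y, 93 mm tall with the tubes. Origin: centre of its underside.

How it is judged:
By the outcome, as a careful person would: the job done as asked, in the order asked, and still so for the second after the job is handed in, with the robot touching nothing.
It also fails if it takes over 64 s, if anything falls off the work surface, if the arm or the gripper's body presses on something with over 40 N, if the wrist force passes 120 N, or if a joint passes its speed limit or range.

ROBOT

A 6-joint arm with a two-finger parallel gripper is mounted at the origin on the work surface. World frame = base frame: x ahead of the robot, y to its left, z up, the work surface at z = 0. Lengths are in m, angles in rad, forces in N, time in s.
With the tool pointing down it reaches from about 0.25 to 0.775 m from the base axis. Payload 4 kg.
Tool frame: the origin (TCP) lies midway between the tips of the shut fingers; the grasp point (between the pads) lies 19 mm behind it; z points along the fingers, y is the direction in which the jaws open and shut (so a half turn about z gives the same grasp; the last joint's range is limited). The gripper opens to 94 mm and grips with 3 to 60 N. Pads are 16 mm wide; open, the fingers measure 119 mm over their backs; the gripper's body (75 mm by 177 mm) begins 78 mm behind the grasp point.
Start: joints at [1.221, 0.087, 1.371, -0, 1.684, -0.103], TCP at [0.134, 0.533, 0.206] pointing down, gripper open.
Joint ranges: [-3.1, 3.1], [-0.76, 2.03], [0.27, 2.55], [-1.08, 4.22], [0.17, 2.65], [-2.57, 2.57]. Speed limits (rad/s): [2.79, 2.79, 3.14, 3.14, 3.14, 3.14].

INTERFACE

Orientations are given as a 3x3 rotation matrix whose columns are the frame's x, y, z axes.
In Python, from plant import arm, open_gripper, grab, kin, imaging, order, telemetry gives the robot as it stands. Calls block until the motion is done:
- arm.move_pose(position, orientation): joint-space move of the TCP to a pose.
- arm.movel(position, velocity=0.15, rot=None): straight line of the TCP; rot=None keeps the orientation; velocity is the mean speed in m/s.
- arm.set_joints(angles): joint-space move.
- open_gripper() and grab(f_grip=None): open the fingers fully, or close them until they stop; f_grip is the grip in N (None keeps the last).
- arm.sleep(seconds).
- kin.ik(position, orientation): joint angles nearest the present ones, or None.
- imaging.camera(name): name is "side" or "top" or "wrist"; returns the picture (400x640x3 uint8, red, green, blue); there is no depth.
- imaging.camera_info(name): a dict with "mtx" (3x3 intrinsics, pixels), "dist_coeffs" ([k1, k2, p1, p2, k3] as OpenCV has them; the pictures are not rectified), "R" (3x3) and "t" (3): a world point X has camera coordinates R X + t. Camera axes: x right, y down, z forward; pixel columns grow to the right and rows downward; lengths in m; the calibration is good to about 2 mm. A picture is of the moment at which its call begins: read the wrist's pose just before it. camera_info takes no time and is no camera call; for the wrist camera it gives the pose at the moment of the call.
A pose or a line that the arm cannot do raises arm.IKError and nothing moves.
- order.close_job(): hands the job in, once; it reports no verdict.
Readings, each from a call of its own:
- telemetry.read_time_s(): time.
- telemetry.read_joints(): joint angles.
- telemetry.read_dq(): joint speeds.
- telemetry.read_tau(): joint torques, N m.
- telemetry.read_tcp_pos(): TCP position.
- telemetry.read_ee_rot(): TCP orientation.
- telemetry.read_ft_force(): force on the tool from outside, world axes, zero at the start.
- telemetry.read_wrist_torque(): the same for the moment, N m.
- telemetry.read_grip_width(): finger opening in m.
Only numpy, scipy, OpenCV 4.12 (cv2) and the standard library are available. Lean on these libraries where they do the work, as an engineer would, in place of code of your own. Each camera call takes 0.05 s, during which the arm holds its last target.

## Working session

There is one attempt and no reset: what is moved stays moved. The work goes in short steps, each a Python script; the robot and the scene stay as the last script left them, time stands still between calls to the robot, and variables do not carry over. Pictures are saved under pics/ and viewed, and the job is handed in when it is done.

```bash
ls; mkdir -p pics
python3 - <<'E'
from plant import arm, imaging, telemetry
import cv2
for n in("top","side","wrist"):
    i=imaging.camera_info(n); print(n,i)
    cv2.imwrite(f"pics/{n}0.png",imaging.camera(n)[:,:,::-1])
print(telemetry.read_time_s())
E
```

```text
pics
top {'mtx': array([[392.22501008,   0.        , 321.24606703],
       [  0.        , 392.22501008, 203.12125515],
       [  0.        ,   0.        ,   1.        ]]), 'dist_coeffs': array([-0.0718153,  0.       ,  0.       ,  0.       ,  0.       ]), 'R': array([[ 0.02806672, -0.99948753, -0.01539255],
       [-0.98915275, -0.02554881, -0.14465162],
       [ 0.14418423,  0.01928548, -0.98936292]]), 't': array([-0.05845651,  0.56939367,  0.84895559])}
side {'mtx': array([[484.66814208,   0.        , 320.91416151],
       [  0.        , 484.66814208, 201.48410637],
       [  0.        ,   0.        ,   1.        ]]), 'dist_coeffs': array([-0.10605908,  0.        ,  0.        ,  0.        ,  0.        ]), 'R': array([[-0.97660058, -0.21415276,  0.01974604],
       [-0.16545323,  0.68949886, -0.70513584],
       [ 0.13739192, -0.69190311, -0.70879725]]), 't': array([0.56588257, 0.15865485, 0.95337736])}
wrist {'mtx': array([[338.78902866,   0.        , 316.87708281],
       [  0.        , 338.78902866, 195.89818552],
       [  0.        ,   0.        ,   1.        ]]), 'dist_coeffs': array([-0.05374293,  0.        ,  0.        ,  0.        ,  0.        ]), 'R': array([[ 0.24435574,  0.96968384, -0.00187906],
       [ 0.94434026, -0.23752823,  0.22760012],
       [ 0.22025382, -0.05738986, -0.97375287]]), 't': array([-0.54967503, -0.02357001,  0.39037441])}
0.15
```

View pics/top0.png

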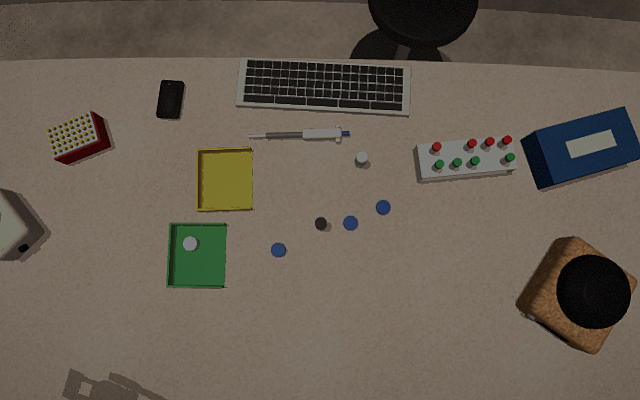

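View pics/side0.png

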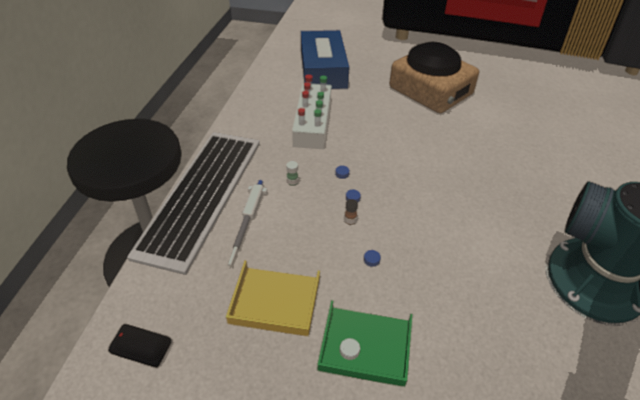

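View pics/wrist0.png

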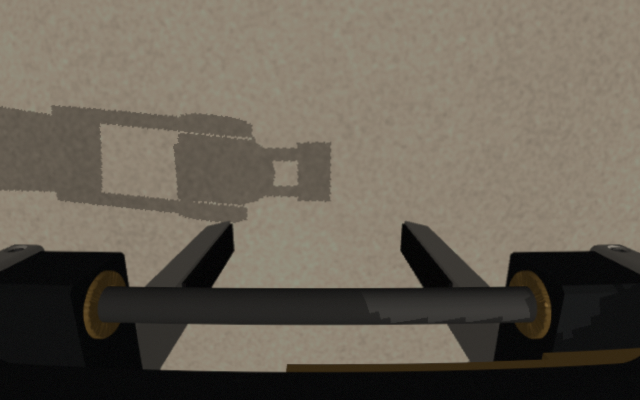

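The top view shows the blue caps at about (279,250), (350,223) and (383,208). The amber vial is at (321,223), the green vial at (362,158), and the yellow tray at (225,180) with its open side facing right (−y). The green tray with the white cap is at (197,255). Next I measure all of these.

```bash
cat > h.py <<'E'
import numpy as np, cv2
from plant import arm, open_gripper, grab, kin, imaging, order, telemetry
def ray(n,uv,z):
    i=imaging.camera_info(n)
    p=cv2.undistortPoints(np.array(uv,float).reshape(-1,1,2),i["mtx"],i["dist_coeffs"]).reshape(-1,2)
    R,t=np.array(i["R"]),np.array(i["t"]); c=-R.T@t
    d=np.c_[p,np.ones(len(p))]@R
    return c+d*((z-c[2])/d[:,2])[:,None]
def blobs(n,im,lo,hi,amin=20):
    m=cv2.inRange(cv2.cvtColor(im,cv2.COLOR_RGB2HSV),lo,hi)
    k,_,s,c=cv2.connectedComponentsWithStats(m)
    return [(c[j],s[j,4],s[j]) for j in range(1,k) if s[j,4]>=amin], m
BL=((108,120,60),(125,255,255))
def caps(n="top",im=None):
    im=imaging.camera(n) if im is None else im
    b,_=blobs(n,im,*BL,amin=40)
    return [(ray(n,c,0.012)[0][:2].round(4),a,c.round(1)) for c,a,_ in b]
E
python3 - <<'E'
from h import *
T=cv2.imread("pics/top0.png")[:,:,::-1].copy();S=cv2.imread("pics/side0.png")[:,:,::-1].copy()
for n,im in(("top",T),("side",S)):
    print(n); [print(*x) for x in caps(n,im)]
for nm,lo,hi in(("yel",(20,120,60),(32,255,255)),("grn",(50,120,40),(75,255,255))):
    b,m=blobs("top",T,lo,hi,1000)
    mm=cv2.morphologyEx(m,cv2.MORPH_OPEN,np.ones((3,3)))
    r=cv2.minAreaRect(max(cv2.findContours(mm,0,2)[0],key=cv2.contourArea)); bp=cv2.boxPoints(r)
    print(nm,r,"\n",bp.round(1).tolist(),"\nz0",ray("top",bp,0)[:,:2].round(3).tolist(),"\nz25",ray("top",bp,.025)[:,:2].round(3).tolist())
print("amb",ray("top",[(321,223)],.053),"grn",ray("top",[(362,158)],.053),"white",ray("top",[(190,243.5)],.015))
print("side amb base",ray("side",[(351,219)],0.0), "grn base",ray("side",[(293,182)],0.))
c=T[120:300,150:420]; cv2.imwrite("pics/topz.png",cv2.resize(c,None,fx=2.9,fy=2.9,interpolation=2)[:,:,::-1])
c=S[140:390,200:440]; cv2.imwrite("pics/sidez.png",cv2.resize(c,None,fx=2.4,fy=2.4,interpolation=2)[:,:,::-1])
E
```

```text
top
[ 0.5704 -0.1864] 152 [382.7 206.7]
[ 0.5311 -0.1108] 150 [350.1 222.5]
[0.4639 0.0551] 156 [277.7 249.6]
side
[ 0.7357 -0.7235] 619 [321.7  55.5]
[ 0.5697 -0.1914] 55 [342.2 169.6]
[ 0.5304 -0.1152] 55 [353. 194.]
[0.4626 0.0527] 122 [372.2 256.2]
yel ((224.0, 180.5), (59.0, 56.0), 90.0) 
 [[196.0, 151.0], [252.0, 151.0], [252.0, 210.0], [196.0, 210.0]] 
z0 [[0.698, 0.269], [0.701, 0.13], [0.556, 0.122], [0.552, 0.258]] 
z25 [[0.691, 0.26], [0.694, 0.125], [0.553, 0.117], [0.549, 0.249]]
grn ((199.18699645996094, 254.95138549804688), (51.150115966796875, 64.43730163574219), 2.12109637260437) 
 [[172.39999389648438, 286.20001220703125], [174.8000030517578, 221.8000030517578], [225.89999389648438, 223.6999969482422], [223.60000610351562, 288.1000061035156]] 
z0 [[0.371, 0.302], [0.522, 0.307], [0.521, 0.183], [0.371, 0.179]] 
z25 [[0.373, 0.292], [0.52, 0.297], [0.519, 0.176], [0.373, 0.173]]
amb [[ 0.52437389 -0.04403072  0.053     ]] grn [[ 0.67516519 -0.13316154  0.053     ]] white [[0.47143956 0.26096368 0.015     ]]
side amb base [[ 0.52284528 -0.04909179  0.        ]] grn base [[ 0.67611348 -0.13431599  0.        ]]
```

View pics/topz.png

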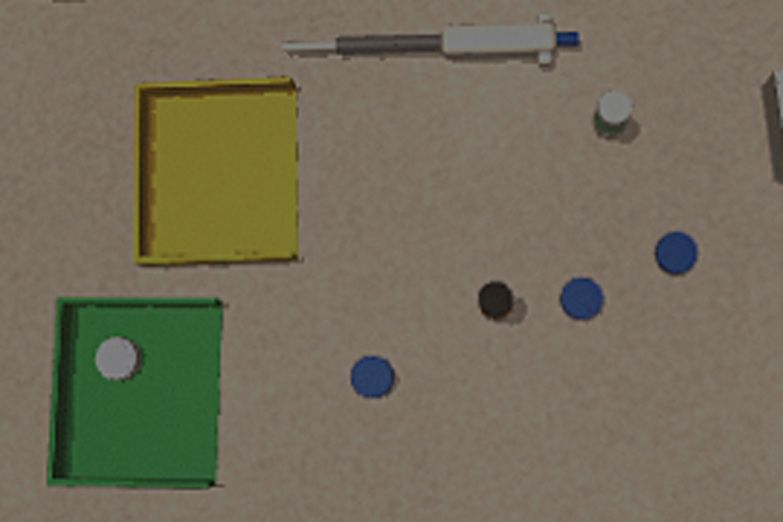

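View pics/sidez.png

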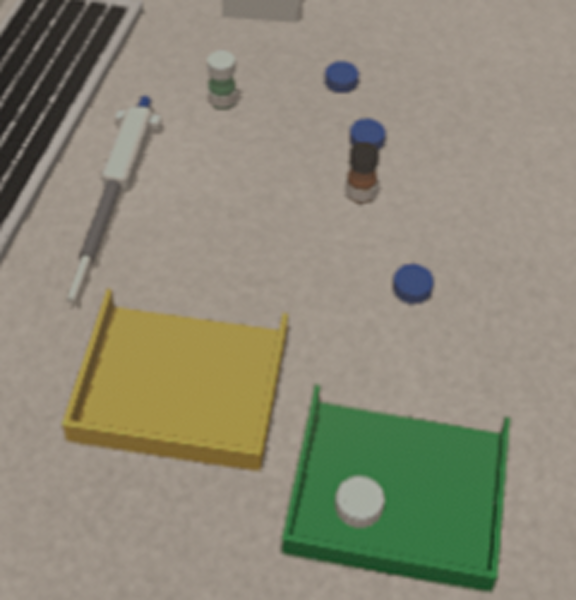

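The zoomed views agree with the list: the cap beside the amber vial is the near-blocked one, and nothing else lies in the planned lanes. Averaging both cameras puts the caps near A(.570,−.189), B(.531,−.113) and C(.463,.054). Next I refine the tray corners and check IK for the pushes.

```bash
cat >> h.py <<'E'
def rotd(d,flip=False):
    x=np.array([d[0],d[1],0])/np.hypot(*d[:2]); 
    if flip: x=-x
    z=np.array([0,0,-1.]); return np.c_[x,np.cross(z,x),z]
HI=0.085; ZP=0.005; OFF=0.017+0.008
def push(a,b,v=0.09,flip=True,up=HI,first=False):
    a,b=np.array(a,float),np.array(b,float); d=(b-a)/np.linalg.norm(b-a); R=rotd(d,flip)
    s=a-d*(OFF+0.016); e=b-d*OFF; p=lambda q,z:[q[0],q[1],z]
    arm.move_pose(p(s,up),R); arm.movel(p(s,ZP),0.15)
    arm.movel(p(a-d*(OFF+.003),ZP),0.05)
    arm.movel(p(e,ZP),v)
    f=telemetry.read_ft_force(); 
    arm.movel(p(e-d*0.02,ZP),0.08); arm.movel(p(e-d*.02,up),0.2)
    print("t",telemetry.read_time_s(),"F",np.round(f,2))
E
python3 - <<'E'
from h import *
q=np.array([(137,84),(297,78),(298,257),(136,265)])/2.9+[150,120]
print("tray z25",ray("top",q,.025)[:,:2].round(3).tolist())
q=np.array([(110,293),(287,317),(262,465),(66,428)])/2.4+[200,140]
print("side z25",ray("side",q,.025)[:,:2].round(3).tolist())
print(telemetry.read_ee_rot().round(2))
for d,pts in(((1,0),[(.42,.054),(.60,.054)]),((0,1),[(.59,0.),(.63,-.15),(.6,.19),(.65,.19)]),((1,0),[(.49,-.113),(.61,-.113)]),((.2,1),[(.56,-.23),(.65,.19)])):
  for fl in(0,1):
    for p in pts:
      j=kin.ik([*p,.005],rotd(d,fl)); print(d,fl,p,None if j is None else np.round(j,2))
E
```

```text
tray z25 [[0.696, 0.257], [0.704, 0.124], [0.556, 0.115], [0.546, 0.247]]
side z25 [[0.7, 0.134], [0.555, 0.125], [0.544, 0.258], [0.692, 0.262]]
[[-0.97  0.24 -0.  ]
 [ 0.24  0.97 -0.  ]
 [ 0.   -0.   -1.  ]]
(1, 0) 0 (0.42, 0.054) [-0.01 -0.06  1.93 -0.    1.27  1.56]
(1, 0) 0 (0.6, 0.054) [-0.    0.32  1.5  -0.    1.32  1.57]
(1, 0) 1 (0.42, 0.054) [-0.01 -0.06  1.93 -0.    1.27 -1.58]
(1, 0) 1 (0.6, 0.054) [-0.    0.32  1.5  -0.    1.32 -1.58]
(0, 1) 0 (0.59, 0.0) [-0.1   0.3   1.54 -0.    1.31 -0.1 ]
(0, 1) 0 (0.63, -0.15) [-0.32  0.41  1.38 -0.    1.35 -0.32]
(0, 1) 0 (0.6, 0.19) [ 0.22  0.37  1.43 -0.    1.33  0.22]
(0, 1) 0 (0.65, 0.19) [ 0.2   0.47  1.3  -0.    1.37  0.2 ]
(0, 1) 1 (0.59, 0.0) None
(0, 1) 1 (0.63, -0.15) None
(0, 1) 1 (0.6, 0.19) None
(0, 1) 1 (0.65, 0.19) None
(1, 0) 0 (0.49, -0.113) [-0.34  0.11  1.75 -0.    1.27  1.23]
(1, 0) 0 (0.61, -0.113) [-0.27  0.36  1.46 -0.    1.33  1.3 ]
(1, 0) 1 (0.49, -0.113) [-0.34  0.11  1.75 -0.    1.27 -1.91]
(1, 0) 1 (0.61, -0.113) [-0.27  0.36  1.46 -0.    1.33 -1.85]
(0.2, 1) 0 (0.56, -0.23) [-0.48  0.33  1.5  -0.    1.32 -0.29]
(0.2, 1) 0 (0.65, 0.19) [ 0.2   0.47  1.3  -0.    1.37  0.4 ]
(0.2, 1) 1 (0.56, -0.23) None
(0.2, 1) 1 (0.65, 0.19) None
```

```bash
sed -i 's/flip=True,up/flip=False,up/' h.py
python3 - <<'E'
from h import *
grab(5); print(telemetry.read_grip_width(),telemetry.read_time_s())
push((.463,.054),(.602,.054))
im=imaging.camera("top"); cv2.imwrite("pics/t1.png",im[:,:,::-1]); im2=imaging.camera("side"); cv2.imwrite("pics/s1.png",im2[:,:,::-1])
for n,i in(("top",im),("side",im2)): [print(n,*x) for x in caps(n,i)]
E
```

```text
0.00026337923268989367 1.5667
t 7.3917 F [-0.33 -0.64 -0.96]
top [ 0.5703 -0.1865] 151 [382.7 206.7]
top [ 0.531  -0.1108] 151 [350.  222.6]
side [ 0.5307 -0.1153] 77 [352.9 193.9]
side [0.6035 0.0517] 110 [304.1 243.5]
```

View pics/t1.png

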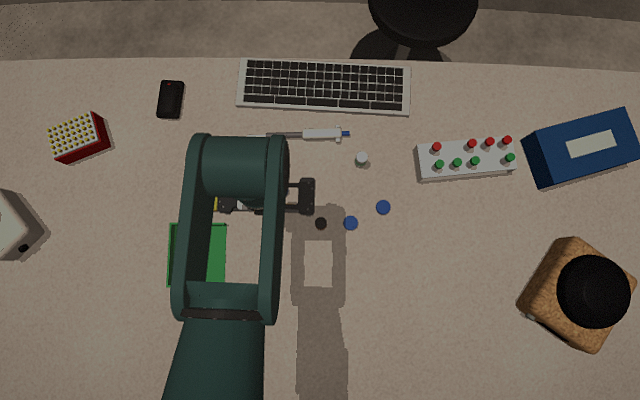

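View pics/s1.png

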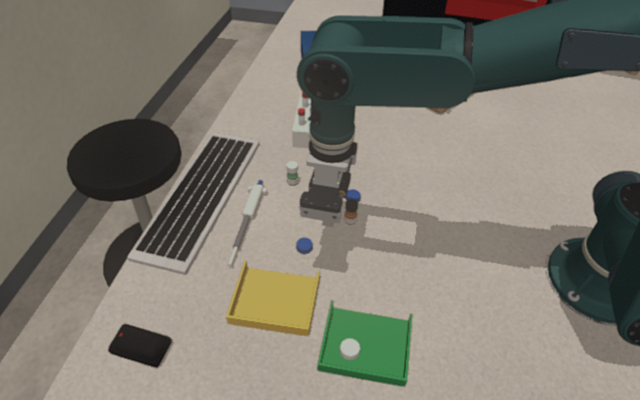

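In the side view, cap C is now at (304,243), about (0.604, 0.053), as planned. The vials and the other caps have not moved. Next: C into the tray, then the first leg for B.

Run:
```python
from h import *
push((.604,.053),(.588,.207),v=.1)
im2=imaging.camera("side"); cv2.imwrite("pics/s2.png",im2[:,:,::-1]); [print(*x) for x in caps("side",im2)]
push((.531,-.113),(.622,-.113))
im2=imaging.camera("side"); cv2.imwrite("pics/s3.png",im2[:,:,::-1])
[print("side",*x) for x in caps("side",im2)]
im=imaging.camera("top");cv2.imwrite("pics/t3.png",im[:,:,::-1]);[print("top",*x) for x in caps("top",im)]
```

```text
t 12.7917 F [-0.31 -0.14 -0.35]
[ 0.5698 -0.1881] 80 [341.9 170.5]
[ 0.5311 -0.1133] 90 [352.6 194.5]
[0.5872 0.21  ] 214 [292.3 309.8]
t 17.2083 F [-0.47  0.32  0.49]
side [ 0.7606 -0.6659] 88 [310.1  63.2]
side [ 0.6241 -0.1149] 78 [312.7 187.4]
side [0.5872 0.2101] 215 [292.3 309.8]
top [0.5884 0.2089] 147 [215.5 194.8]
top [ 0.5661 -0.1821] 62 [380.8 208.4]
```

View pics/s3.png

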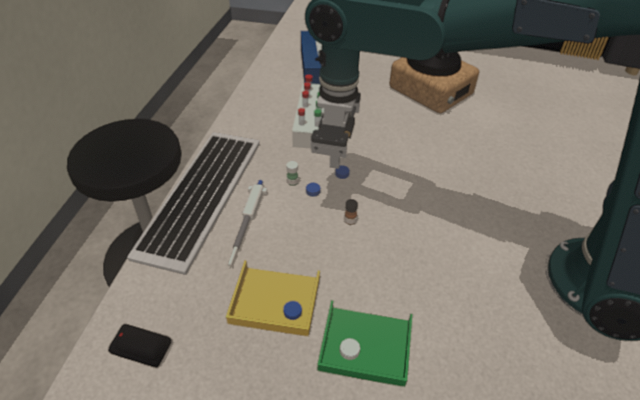

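View pics/t3.png

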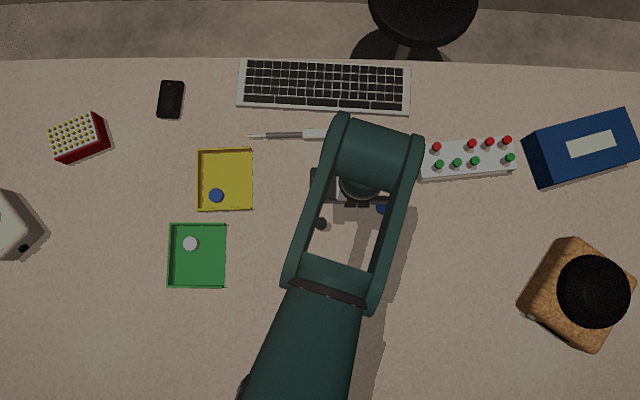

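Cap C is inside the yellow tray at (292,310). Cap B is in its open lane at (313,187), about (0.624, −0.114), and the vials are undisturbed. Next: B into the tray.

Run:
```python
from h import *
push((.6245,-.114),(.632,.207),v=.11)
im2=imaging.camera("side"); cv2.imwrite("pics/s4.png",im2[:,:,::-1])
[print("side",*x) for x in caps("side",im2)]
```

```text
t 23.8667 F [-1.08  0.14 -0.16]
side [ 0.57   -0.1895] 70 [341.9 170.1]
side [0.632  0.2088] 197 [268.9 304.4]
side [0.5872 0.2101] 216 [292.3 309.9]
```

View pics/s4.png

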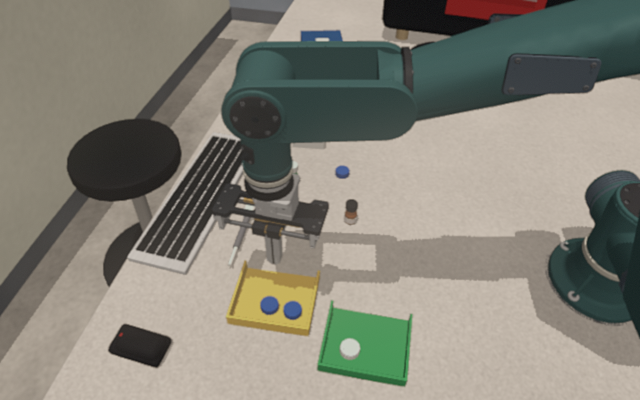

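B is in the tray at (269,304). Next: cap A along one diagonal lane between the vials.

Run:
```python
from h import *
push((.570,-.188),(.667,.178),v=.11)
arm.move_pose([.45,-.15,.2],rotd((0,1)))
im2=imaging.camera("side"); cv2.imwrite("pics/s5.png",im2[:,:,::-1]);im=imaging.camera("top");cv2.imwrite("pics/t5.png",im[:,:,::-1])
for n,i in(("top",im),("side",im2)): [print(n,*x) for x in caps(n,i)]
print(telemetry.read_time_s())
```

```text
t 31.0417 F [-0.17 -0.47 -0.16]
top [0.6675 0.1799] 137 [229.7 162.6]
top [0.6324 0.2085] 142 [216.9 176.7]
top [0.5884 0.2088] 148 [215.6 194.8]
side [ 0.7407 -0.7141] 498 [319.6  56.7]
side [ 0.6985 -0.7762] 52 [336.2  49.4]
side [0.6677 0.1785] 165 [255.3 287.4]
side [0.6319 0.2092] 205 [268.9 304.6]
side [0.5872 0.2101] 218 [292.3 309.9]
32.525
```

View pics/s5.png

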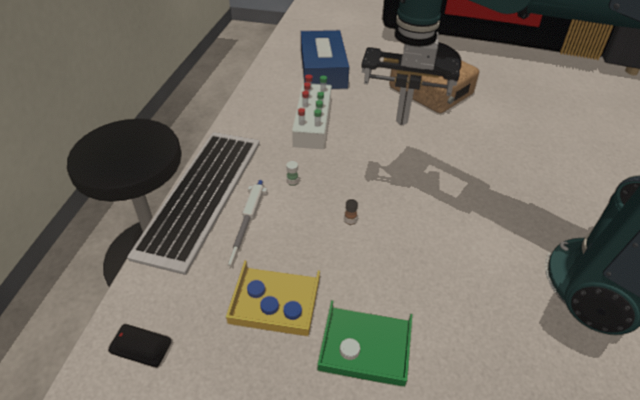

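View pics/t5.png

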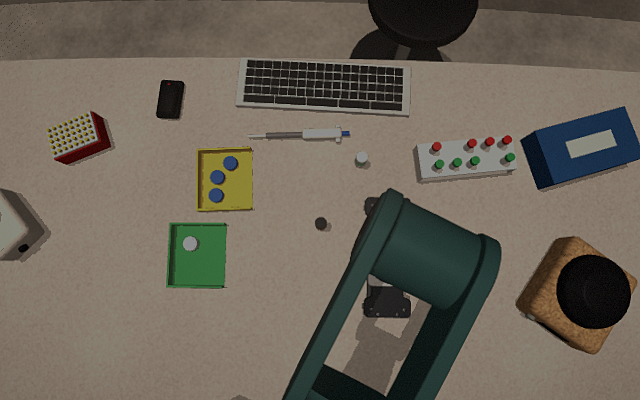

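Both views show all three caps well inside the yellow tray: side (255,287), (269,305), (292,310). The vials, white cap and pipette are at their original pixels, so I'm handing the job in.

```bash
python3 -c "
from h import *
order.close_job(); print(telemetry.read_time_s())"
```

```text
the job is handed in; nothing more can be done
the job is handed in; nothing more can be done
```

All three blue caps are inside the yellow tray, and I handed the job in at about 32.5 s. With the fingers shut, I pushed them flat along the bench in five short sweeps, taking C first, then B, then A. Wrist force readings, taken at the end of each sweep, were about 1 N.

| Cap | Final position (x, y) in m, top camera | Side camera |
|---|---|---|
| A | 0.667, 0.180 | 0.668, 0.179 |
| B | 0.632, 0.209 | 0.632, 0.209 |
| C | 0.588, 0.209 | 0.587, 0.210 |

- **Cap clearance:** the two cameras agree to about 1.5 mm on the caps. The tightest cap-to-wall gap is about 1 cm, and the cap nearest the opening is over 3 cm inside it.
- **Tray position:** the two cameras differed by up to about 1 cm along y on the tray, and I used the average.
- **Other objects:** the white cap, both vials and the pipette look unmoved in the last pictures. I compared those by eye and did not re-measure them.
- **Robot:** the arm was parked clear of everything before hand-in.

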